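# Clamp a knife-rest block in a ratchet jig

### The arm

A 7-joint arm with a two-finger parallel gripper is mounted at the origin on a cart in front of the work surface, level with it; the furniture and walls round the work are solid. World frame = base frame: x ahead of the robot, y to its left, z up, the work surface at z = 0. Lengths are in m, angles in rad, forces in N, time in s.
With the tool pointing down it reaches from about 0.4 to 0.85 m from the base axis. Payload 10.4 kg.
Tool frame: the origin (TCP) lies midway between the tips of the shut fingers; the grasp point (between the pads) lies 19 mm behind it; z points along the fingers, y is the line along which they close (so a half turn about z gives the same grasp; the last joint's range is limited). The gripper opens to 87 mm and grips with 3 to 60 N. Pads are 19 mm wide; open, the fingers measure 117 mm over their backs; the gripper's body (75 mm by 190 mm) begins 51 mm behind the grasp point.
Start: joints at [1.093, 0.332, -0.065, 1.46, 0.022, 1.35, -0.088], TCP at [0.275, -0.561, 0.194] pointing down, gripper open.
Joint ranges: [-2.6, 2.6], [-0.5, 2.12], [-1.47, 1.34], [0.16, 2.42], [-1.27, 4.41], [0.06, 2.06], [-2.6, 2.6]. Speed limits (rad/s): [2.22, 2.22, 2.79, 2.79, 3.14, 3.14, 3.14].

### API

Orientations are given as a unit quaternion [x, y, z, w].
In Python, from bench import r gives the robot as it stands.
- The arm moves only by the tool arm_command, never from a script. Its argument "moves" is one flat list of numbers, 4 for each row, row after row: the shift along the tool's x, y, z in cm, then the turn about the tool's z in degrees. A call has 1 to 12 rows; each row shifts and turns the commanded pose from where the row before left it, along the tool's axes as they then stand; what a row does not reach is not made up. A row lasts 1/12 s, in which the tool goes at most 41.7 mm and 7.16 degrees, less where a joint would pass 70% of its speed; a pose out of reach is approached as far as the arm can. A call with a gripper value outside its range is refused whole. "fingers" is the opening in per cent of the stroke, from 0 (shut) to 100 (fully open), set as the call begins (left out, the last holds). The fingers move at their own pace and stop on an object; "squeeze" is the grip in N (left out, the last holds). Time passes only in rows, so rows that do not move let the fingers close. It gives the time, the measured TCP pose, the force, the opening and the grip force at its end, in the units of the state.
- r.read_state(): the state, without advancing time (a new reading comes with each control period).
- r.camera(name): name is "side" or "top" or "wrist"; returns the picture (480x640x3 uint8, red, green, blue); there is no depth.
- r.camera_info(name): a dict with "fx", "fy", "cx", "cy" (pixels), "k1" (the pictures are not rectified: a ray, as slopes to the right and down, at radius r is drawn at 1 + k1 r^2 times it, then the intrinsics apply), "origin" and "attitude" of the camera in the world. Camera axes: x right, y up, looking along -z (the intrinsics and any distortion apply to the point x, -y, -z); pixel columns grow to the right and rows downward; lengths in m; the calibration is good to about 2 mm. A picture is of the moment at which its call begins: read the wrist's pose just before it. camera_info takes no time and is no camera call; for the wrist camera it gives the pose at the moment of the call.
- r.close_job(): hands the job in; it is judged then, once.
The state is a dict: "time": time; "joint_positions": joint angles; "joint_vel": joint speeds; "joint_torque": joint torques, N m; "ee_pos": TCP position; "eef_rot": TCP orientation; "ft_force": force on the tool from outside, world axes, zero at the start; "torque": the same for the moment, N m; "width": finger opening in m; "grip_force": force on a finger pad.
Only numpy, scipy, OpenCV 4.12 (cv2) and the standard library are available. Lean on these libraries where they do the work, as an engineer would, in place of code of your own. Each camera call takes 0.05 s, during which the arm holds its last target. There are 200 camera calls.

### The job

Push the slotted wooden block on the jig's bed squarely home against both the long back fence and the end stop. Then pump the clamp's trigger (squeeze it to the upright handle, let it spring back, repeat) until the jaw's sprung pad presses the block against the end stop, its spring partly pushed in but never squashed right down; move the jaw only by the trigger, never by pushing it, and do not disturb the other things. Finish while still holding the trigger squeezed.

Things in the scene. Friction and masses are not known exactly. Their poses are not given: they have to be found in the camera images.
- jig: fixed plywood jig, bed 130 (x) x 300 (y) x 12 mm. Origin: centre of its underside, on the counter; x to the back fence, y along the clamp to the end stop. Low back fence: inner face x=30 mm, 12 mm thick, y=25 to 150, top z=22. End stop: inner face y=135 mm, 15 thick, 110 wide, top z=44. Clamp lies along y at x=5 mm: steel housing 38 mm wide, y=-123 to -57, up to z=84 mm; trigger and handle rise from it
- nest (a point): point of the jig where the block's origin lies when the block is home against both fence and stop: at (5, 90, 12) mm in the jig's frame, axes as the jig's
- block: loose wooden knife-rest block, 50 (x) x 90 (y) x 45 (z) mm, about 0.15 kg, three thin slots across its top. Origin: centre of its underside, on the bed; home, its axes are those of the jig. It starts 1 to 3 cm away from the fence and about 1 cm from the stop, a little turned.
- handle: fixed upright black handle of the clamp, 24 (x) x 12 (y) mm, up to z=155 mm over the counter. Origin: centre of its foot; axes as the jig's
- handle_press (a point): point on the handle's outer (-y) face, at z=125 mm over the counter, opposite the trigger's finger point
- trigger: black trigger blade of the clamp, 22 mm wide (x), 8 mm thick, between the handle and the jaw, up to about z=149 mm. Origin: its pivot, at (5, -85, 72) mm in the jig's frame; it turns about the jig's x axis
- trigger_press (a point): finger point on the trigger's outer (+y) face, 53 mm above the pivot. At rest it is 46 mm in y from handle_press, fully squeezed about 27 mm
- trigger_angle (a joint): trigger angle, rad: 0 at rest (leaning 0.18 rad to +y), 0.36 fully squeezed to the handle (end stop). A spring returns it when let go; the squeeze takes 3 to 20 N at the finger point. A full squeeze moves the jaw about 6 mm (4 to 8) towards +y, a part squeeze in proportion; on the way back the jaw stays
- jaw: the clamp's jaw: 12 mm square rod through the housing at z=34 mm over the counter, steel plate 34 x 34 mm and sprung pad. Origin: on the rod axis where the relaxed pad's front face is; axes as the jig's. It keeps its place by a brake (16 N) and moves only to +y by the trigger; it must not be pushed by the robot
- jaw_travel (a joint): jaw travel, m: 0 fully back, grows to +y. At 0.040 the relaxed pad just touches a block that is home. It starts between 0 and 0.02
- pad_face (a point): centre of the front (+y) face of the sprung pad (36 x 28 mm), z=34 mm over the counter
- pad_press (a joint): how far the sprung pad is pushed in towards the jaw plate, m: 0 relaxed, 0.015 squashed right down; spring 1.5 N per mm. 0.001 to 0.012 is a good clamping
- mug: loose mug, green and white, 86 x 121 x 99 mm; bystander; origin at the centre of its underside
- honey_jar: loose honey jar, 71 mm across, 110 mm high; bystander; origin at the centre of its underside
- spice_jar: loose spice jar, 46 mm across, 106 mm high; bystander; origin at the centre of its underside
Not all that is in view belongs to the job. Leave any green or yellow look-alike of the block alone.

How it is judged:
On the way, in this order (a step that is already met when the one before it is completed fails the run):
1. the block is home against back fence and end stop, the jaw not yet on it (x of block in the frame of nest between -0.003 and 0.003 m and y of block in the frame of nest between -0.003 and 0.003 m and z of block in the frame of nest below 0.004 m and angle between the y axis of block and the y axis of jig, either way round below 0.05 rad and value of joint pad_press below 0.001 m), for 0.2 s.
2. the jaw's pad presses the block, by the trigger (value of joint pad_press above 0.001 m and contact force between jaw and block above 1 N and contact force between the fingers and trigger above 1 N), for 0.2 s.
At the end, for the whole second after the job is handed in: Block within 3 mm and 0.05 rad of home against fence and stop, flat on the bed, at rest; pad pushed in 1 to 12 mm, pressing the block over 1 N; fingers press the trigger over 1 N and hold it over 0.06 rad off its rest; bystanders upright (all of step 2 and x of block in the frame of nest between -0.003 and 0.003 m and y of block in the frame of nest between -0.003 and 0.003 m and z of block in the frame of nest below 0.004 m and angle between the y axis of block and the y axis of jig, either way round below 0.05 rad and value of joint pad_press below 0.012 m and value of joint trigger_angle above 0.06 rad and linear speed of block below 0.01 m/s and angle between each of mug, honey_jar, spice_jar's own z axis and vertical below 0.2 rad); the arm keeps its last pose, push and grip.
It fails at once if the pad is squashed down: pushed in more than 12 mm (value of joint pad_press above 0.012 m).
It fails at once if the robot pushes the jaw, its rod or pad (over 3 N) (contact force between any of the arm, the fingers and jaw above 3 N).
It fails at once if the mug is moved over 20 mm (distance of mug from where it was at the start of the episode above 0.02 m).
It fails at once if the honey jar is moved over 20 mm (distance of honey_jar from where it was at the start of the episode above 0.02 m).
It fails at once if the spice jar is moved over 20 mm (distance of spice_jar from where it was at the start of the episode above 0.02 m).
It also fails if it takes over 67 s, if anything falls off the work surface, if the arm or the gripper's body presses on something with over 40 N, if the wrist force passes 120 N, or if a joint passes its speed limit or range.

## Working session

There is one attempt and no reset: what is moved stays moved. The work goes in short steps, Python scripts to look and compute and a tool call to move; the robot and the scene stay as the last step left them, time stands still between calls to the robot, and variables do not carry over. Pictures are saved under pics/ and viewed, at most 10 in all, crops included, and the job is handed in when it is done.

Besides the shell and the picture viewer there is one more tool, called as name(argument=value, ...), one argument or row to a line, values as JSON. arm_command: Moves the arm, as the interface text tells. Its arguments: {"type":"object","properties":{"moves":{"type":"array"},"fingers":{"type":"number"},"squeeze":{"type":"number"}},"required":["moves"]}

```bash
mkdir -p pics; python3 - <<'E'
from bench import r
import cv2
s=r.read_state(); print(s['time'],s['ee_pos'],s['eef_rot'],s['width'])
for n in ('top','side'):
    i=r.camera_info(n); print(n,i)
    cv2.imwrite(f'pics/{n}0.png',r.camera(n)[:,:,::-1])
print(r.camera_info('wrist'))
E
```

```text
0.0 [ 0.2743424  -0.56106583  0.19364739] [ 9.74251776e-01  2.25461636e-01 -2.12473788e-04 -6.94117096e-04] 0.08678355249039363
top {'fx': 608.6756689239061, 'fy': 608.6756689239061, 'cx': 322.9746427055071, 'cy': 242.68314530417445, 'k1': -0.10603313562065957, 'origin': array([-0.13846904,  0.01571309,  1.52120745]), 'attitude': array([-0.15055033,  0.15818417,  0.69945044, -0.68050088])}
side {'fx': 551.933317956307, 'fy': 551.933317956307, 'cx': 319.37443689815626, 'cy': 241.39960986908122, 'k1': -0.0834790793970964, 'origin': array([0.42711225, 1.1502212 , 0.88030002]), 'attitude': array([-0.01342553,  0.47035305,  0.88104709, -0.04841282])}
{'fx': 333.81039000440967, 'fy': 333.81039000440967, 'cx': 320.2463154138662, 'cy': 243.400935787203, 'k1': -0.0011936164020514924, 'origin': array([ 0.342223  , -0.52764411,  0.38480621]), 'attitude': array([-0.11791765,  0.07460005, -0.52462986,  0.8398177 ])}
```

View pics/top0.png

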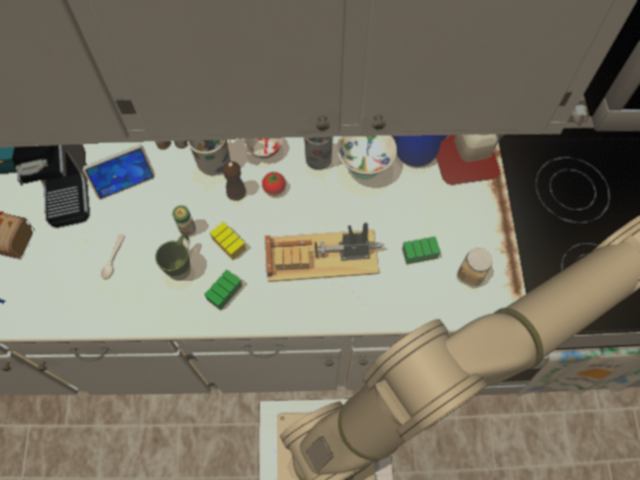

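View pics/side0.png

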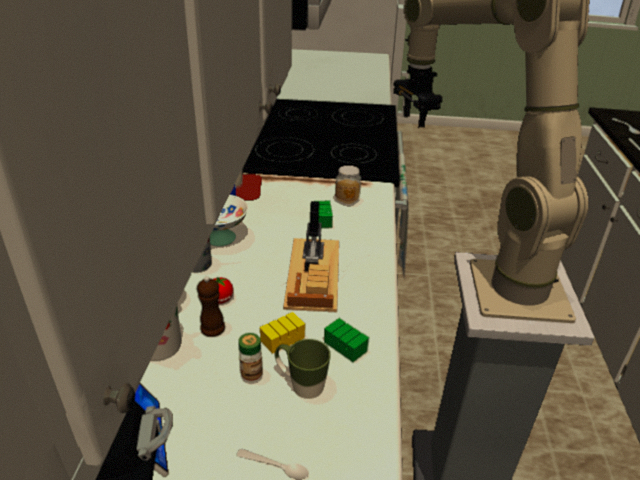

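The top view shows the jig at px (265–380, 232–280), with its end stop to the left (+y) and its fence up (+x). The block is at about (292, 257) and the clamp at about (355, 243). The honey jar is at (477, 265), and the mug and spice jar are at (175, 255) and (182, 218). I'll zoom in on the jig.

```bash
cat > h.py <<'E'
import numpy as np, cv2
from scipy.spatial.transform import Rotation as R
def ray(info,u,v):
    K=np.array([[info['fx'],0,info['cx']],[0,info['fy'],info['cy']],[0,0,1]])
    p=cv2.undistortPoints(np.array([[[u,v]]],float),K,np.array([info['k1'],0,0,0]))[0,0]
    return info['origin'],R.from_quat(info['attitude']).apply([p[0],-p[1],-1])
def onz(info,u,v,z):
    o,d=ray(info,u,v); return o+d*(z-o[2])/d[2]
def proj(info,P):
    q=R.from_quat(info['attitude']).inv().apply(np.array(P)-info['origin'])
    a,b=q[0]/-q[2],-q[1]/-q[2]; f=1+info['k1']*(a*a+b*b)
    return info['fx']*a*f+info['cx'],info['fy']*b*f+info['cy']
E
python3 - <<'E'
import cv2
from bench import r
from h import *
im=cv2.imread('pics/top0.png')[222:292,256:396]
cv2.imwrite('pics/topc.png',cv2.resize(im,None,fx=5.5,fy=5.5,interpolation=cv2.INTER_CUBIC))
im=cv2.imread('pics/side0.png')[195:315,270:360]
cv2.imwrite('pics/sidec.png',cv2.resize(im,None,fx=5,fy=5,interpolation=cv2.INTER_CUBIC))
E
```

```text
(no output)
```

View pics/topc.png

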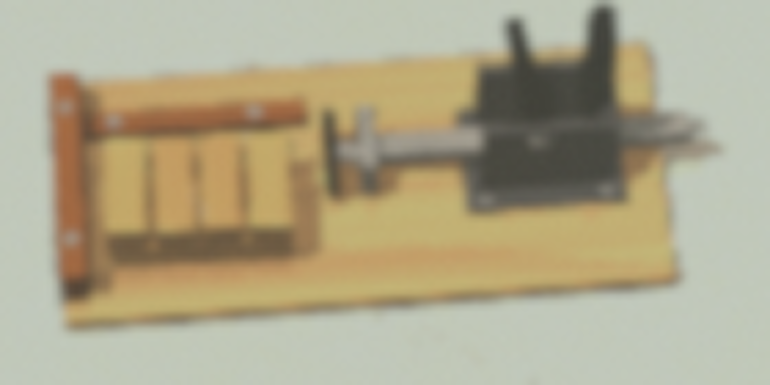

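View pics/sidec.png

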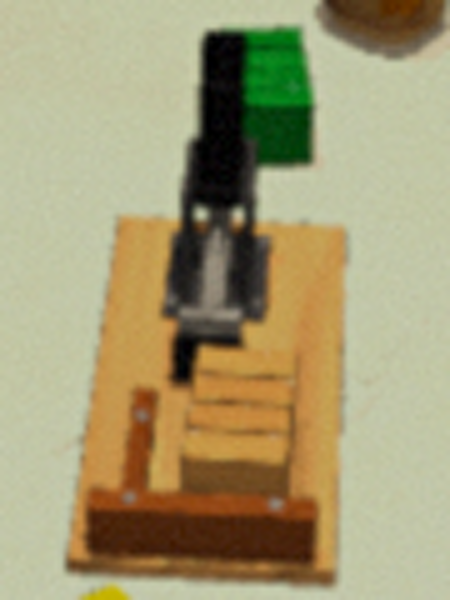

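The zoom gives clear jig corners, end-stop corners, block top corners and the tops of the trigger (513, 22) and handle (602, 10), all in crop pixels. I'll cast them onto planes at their heights.

```bash
python3 - <<'E'
from bench import r
from h import *
t=r.camera_info('top'); sd=r.camera_info('side')
P=lambda X,Y,z:onz(t,256+X/5.5-.4,222+Y/5.5-.4,z)
S=lambda X,Y,z:onz(sd,270+X/5-.4,195+Y/5-.4,z)
def fit(J,W):
    J=np.array(J)/1000;W=np.array(W)[:,:2];jc=J.mean(0);wc=W.mean(0);a=J-jc;b=W-wc
    th=np.arctan2((a[:,0]*b[:,1]-a[:,1]*b[:,0]).sum(),(a*b).sum())
    c,s=np.cos(th),np.sin(th);M=np.array([[c,-s],[s,c]]);o=wc-M@jc
    print('th',th,'org',o,'res mm',((W-(J@M.T+o))*1000).round(1).tolist());return th,o
J=[(65,-150),(-65,-150),(-65,150),(55,150),(-55,150)]
th,o=fit(J,[P(652,45,.012),P(680,280,.012),P(67,322,.012),P(51,76,.044),P(64,283,.044)])
th2,o2=fit([(65,-150),(-65,-150),(-65,150),(65,150),(55,150),(-55,150)],[S(118,218,.012),S(345,228,.012),S(333,573,.012),S(70,562,.012),S(90,492,.044),S(315,503,.044)])
B=[(25,45),(25,-45),(-25,-45),(-25,45)]
for n,w in (('top',[P(107,138,.057),P(290,136,.057),P(293,228,.057),P(108,232,.057)]),('side',[S(183,457,.057),S(200,350,.057),S(298,350,.057),S(292,462,.057)])):
    tb,ob=fit(B,w)
    for h,q in ((th,o),(th2,o2)):
        c,s=np.cos(h),np.sin(h);print(n,'block in jig mm',(np.array([[c,s],[-s,c]])@(ob-q)*1000).round(1),'ang',tb-h)
print('trigtop',P(513,22,.149),'handletop',P(602,10,.155))
E
```

```text
th 0.05070889090062599 org [ 0.53624108 -0.00794711] res mm [[-0.9, -0.1], [0.7, 1.0], [1.9, 0.0], [-0.8, 0.5], [-0.9, -1.5]]
th 0.05398453080973966 org [ 0.53812065 -0.00502684] res mm [[-0.7, 5.4], [0.1, 5.8], [1.4, 3.7], [-2.5, 4.3], [-0.4, -10.0], [2.2, -9.2]]
th -0.003407863586905461 org [0.51743649 0.07212477] res mm [[-0.1, -0.5], [-1.1, 1.3], [0.6, 0.6], [0.5, -1.4]]
top block in jig mm [-14.7  80.9] ang -0.05411675448753145
top block in jig mm [-16.5  78.2] ang -0.05739239439664512
th 0.048622339310686 org [0.51742234 0.07616036] res mm [[1.7, -0.5], [-1.1, 2.6], [-0.1, -1.3], [-0.5, -0.8]]
side block in jig mm [-14.5  85. ] ang -0.0020865515899399917
side block in jig mm [-16.3  82.2] ang -0.005362191499053662
trigtop [ 0.55353601 -0.0759173   0.149     ] handletop [ 0.55561617 -0.11662102  0.155     ]
```

arm_command(
  moves=[4, -0.4, -0.3, -3.7, 4, -0.4, -0.3, -3.7, 4, -0.4, -0.3, -3.7, 4, -0.4, -0.3, -3.7, 4, -0.4, -0.3, -3.7, 4, -0.4, -0.3, -3.7, 4, -0.4, -0.3, -3.7, 4, -0.4, -0.3, -3.7, 4, -0.4, -0.3, -3.7, 4, -0.4, -0.3, -3.7, 4, -0.4, -0.3, -3.7, 4, -0.4, -0.3, -3.7],
  fingers=100,
  squeeze=15,
)

```text
time: 1.1
ee_pos: [0.5639, -0.1882, 0.2301]
eef_rot: [0.816, 0.578, -0.0, -0.0]
ft_force: [0.6, -1.1, 0.1]
width: 0.0871
grip_force: 0.0
```

```bash
cat >> h.py <<'E'
JO=np.array([.537,-.007]); JT=.051   # jig pose
def yaw(s): 
    y=R.from_quat(s['eef_rot']).apply([0,1,0]); return np.arctan2(y[1],y[0])
def jig(p):
    c,s=np.cos(JT),np.sin(JT); return np.array([[c,s],[-s,c]])@(np.array(p)[:2]-JO)*1000
def world(j):
    c,s=np.cos(JT),np.sin(JT); return np.array([[c,-s],[s,c]])@(np.array(j)/1000)+JO
def rep(s,tgt=None,z=None,yt=None):
    print('t',round(s['time'],2),'pos',s['ee_pos'].round(4),'jig',jig(s['ee_pos']).round(1),'yaw',round(np.degrees(yaw(s)),1),'F',s['ft_force'].round(1),'w',round(s['width']*1000,1),'g',round(s['grip_force'],1))
    if tgt is not None:
        w=world(tgt); d=np.r_[w,z]-s['ee_pos']; print(' to go tool cm',(R.from_quat(s['eef_rot']).inv().apply(d)*100).round(2),'turn',round(np.degrees(yaw(s))-yt,1))
E
python3 - <<'E'
from bench import r
from h import *
rep(r.read_state(),(-15,81),.15,1.5)
E
```

```text
t 1.1 pos [ 0.5639 -0.1882  0.2301] jig [  17.6 -182.4] yaw -19.4 F [ 0.6 -1.1  0.1] w 87.1 g 0.0
 to go tool cm [ 23.13 -13.     8.02] turn -20.9
```

arm_command(
  moves=[3.15, -1.1, 0.2, -2.6, 3.15, -1.1, 0.2, -2.6, 3.15, -1.1, 0.2, -2.6, 3.15, -1.1, 0.2, -2.6, 3.15, -1.1, 0.5, -2.6, 3.15, -1.1, 1, -2.6, 3.15, -1.1, 1.5, -2.6, 3.15, -1.1, 1.5, -2.6, 0, 0, 1, 0, 0, 0, 0, 0, 0, 0, 0, 0],
)

```text
time: 2.02
ee_pos: [0.5226, 0.0715, 0.1671]
eef_rot: [0.7, 0.715, -0.001, -0.0]
ft_force: [0.7, -0.9, 1.0]
width: 0.0868
grip_force: 0.0
```

```bash
python3 - <<'E'
from bench import r
from h import *
rep(r.read_state(),(-15,81),.034,1.5)
i=r.camera_info('wrist'); print(i['origin'])
cv2.imwrite('pics/w1.png',r.camera('wrist')[:,:,::-1]); np.save('w1.npy',i,allow_pickle=True)
E
```

```text
t 2.02 pos [0.5226 0.0715 0.1671] jig [-10.4  79.2] yaw 1.2 F [ 0.7 -0.9  1. ] w 86.8 g 0.0
 to go tool cm [ 0.18 -0.45 13.31] turn -0.3
[0.52091332 0.1477533  0.35814749]
```

View pics/w1.png

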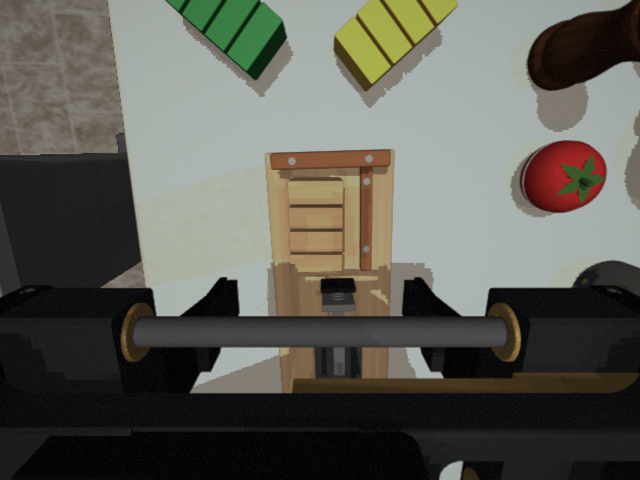

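The wrist view shows the block top with corners near (288,179), (342,178), (343,271) and (290,271). The stop's outer edge runs (271,153)–(390,150), and the pad is at (338,280).

```bash
python3 - <<'E'
from bench import r
from h import *
i=np.load('w1.npy',allow_pickle=True).item()
q=lambda u,v,z:jig(onz(i,u,v,z)).round(1)
print('stop outer',q(271,153,.044),q(390,150,.044),'inner',q(273,167,.044),q(391,164,.044))
print('fence inner',q(360,170,.022),q(361,268,.022))
print('block',[q(*p,.057) for p in((288,179),(342,178),(343,271),(290,271))])
print('pad front top',q(322,279,.048),q(355,279,.048))
E
```

```text
stop outer [-53.5 151.9] [ 54.5 151.2] inner [-52.5 139.4] [ 55.8 138.8]
fence inner [ 29.9 132.8] [31.2 30. ]
block [array([-38.1, 129.2]), array([  9.9, 128.6]), array([ 9.8, 40.5]), array([-41.1,  42.1])]
pad front top [-10.7  29.2] [22.2 28.2]
```

arm_command(
  moves=[0.25, -0.22, 2.3, -0.7, 0.25, -0.22, 2.3, 0, 0, 0, 2.3, 0, 0, 0, 2.3, 0, 0, 0, 2.3, 0, 0, 0, 1.4, 0, 0, 0, 0.8, 0, 0, 0, 0, 0, 0, 0, 0, 0],
)

```text
time: 2.82
ee_pos: [0.519, 0.0765, 0.0312]
eef_rot: [0.695, 0.719, 0.0, 0.0]
ft_force: [-0.5, -0.5, 0.4]
width: 0.087
grip_force: 0.0
```

```bash
sed -i 's/JO=.*;/JO=np.array([.537,-.005]);/' h.py; python3 - <<'E'
from bench import r
from h import *
rep(r.read_state(),(-15,83),.03,1.9)
E
```

```text
t 2.82 pos [0.519  0.0765 0.0312] jig [-13.8  82.3] yaw 1.9 F [-0.5 -0.5  0.4] w 87.0 g 0.0
 to go tool cm [ 0.06 -0.12  0.12] turn -0.0
```

Next I'll close gently on the block.

arm_command(
  moves=[0, 0, 0, 0, 0, 0, 0, 0, 0, 0, 0, 0, 0, 0, 0, 0, 0, 0, 0, 0, 0, 0, 0, 0, 0, 0, 0, 0, 0, 0, 0, 0],
  fingers=0,
  squeeze=12,
)

```text
time: 3.48
ee_pos: [0.5183, 0.0771, 0.0305]
eef_rot: [0.695, 0.719, -0.0, 0.0]
ft_force: [0.8, 0.7, -0.5]
width: 0.0418
grip_force: 0.0
```

arm_command(
  moves=[0, 0, 0, 0, 0, 0, 0, 0],
)

```text
time: 3.65
ee_pos: [0.5183, 0.0771, 0.0304]
eef_rot: [0.695, 0.719, 0.0, 0.0]
ft_force: [0.0, 0.0, 0.4]
width: 0.0282
grip_force: 0.0
```

```bash
python3 - <<'E'
from bench import r
from h import *
rep(r.read_state())
a=r.camera('wrist')[120:420,180:500,::-1]; b=r.camera('side')[195:345,270:430,::-1]
cv2.imwrite('pics/w2.png',np.hstack([cv2.resize(a,(400,375)),cv2.resize(b,(400,375))]))
E
```

```text
t 3.65 pos [0.5183 0.0771 0.0304] jig [-14.5  82.9] yaw 2.0 F [0.  0.  0.4] w 28.2 g 0.0
```

View pics/w2.png

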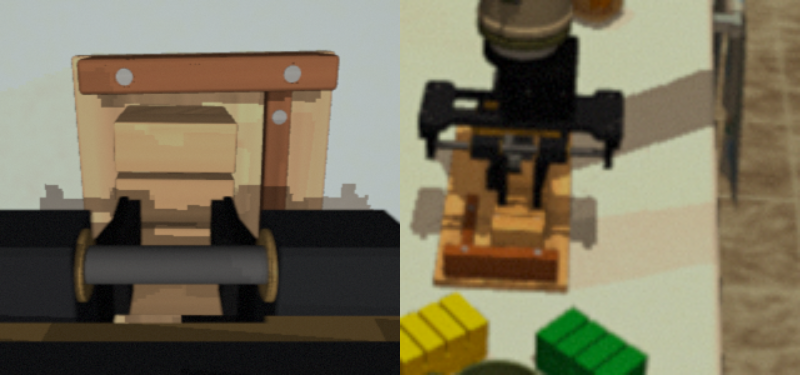

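```bash
python3 - <<'E'
from bench import r
from h import *
i=r.camera_info('wrist')
f=lambda X,Y,z:jig(onz(i,180+X*.8,120+Y*.8,z)).round(1)
print('stop',f(78,58,.044),f(336,52,.044),'in',f(82,93,.044),f(338,88,.044))
print('blk',[f(115,123,z) for z in(.045,.057)],[f(236,122,z) for z in(.045,.057)],'slot',f(116,175,.057),f(236,174,.057))
print('fence',f(262,95,.022),f(262,205,.022))
s=r.read_state()
for yy in(-.03,.03): 
  for zz in (0,-.06): 
    u,v=proj(i,s['ee_pos']+R.from_quat(s['eef_rot']).apply([0,yy,zz])); print((u-180)/.8,(v-120)/.8)
E
```

```text
stop [-54.1 150.4] [ 52.8 151. ] in [-53.6 135.9] [ 54.9 136.1]
blk [array([-40.2, 122.9]), array([-38.4, 125.4])] [array([ 11.9, 122.4]), array([ 10.2, 124.9])] slot [-39.2 103.3] [ 10.7 102.9]
fence [ 27.4 130.6] [29.6 73.8]
114.98387373047265 196.03536958161789
91.28580675430115 259.4126456105026
237.30526811803435 195.93182126393046
261.5824269544081 259.2814530909176
```

```bash
python3 - <<'E'
from bench import r
from h import *
i=r.camera_info('side'); t=r.camera_info('top')
s=r.read_state()
for yy in(-.02,.02): 
  for zz in (0,-.03,-.06): 
    P=s['ee_pos']+R.from_quat(s['eef_rot']).apply([0,yy,zz]);u,v=proj(i,P); print(zz,((u-270)*2.5+400).round(),((v-195)*2.5).round())
E
python3 - <<'E'
import cv2,numpy as np
from bench import r
b=r.camera('side')[240:320,280:360,::-1]
a=r.camera('wrist')[200:400,250:400,::-1]
cv2.imwrite('pics/w3.png',np.hstack([cv2.resize(b,(400,400),interpolation=2),cv2.resize(a,(400,400),interpolation=2)]))
E
```

```text
0 539.0 224.0
-0.03 540.0 200.0
-0.06 541.0 175.0
0 499.0 221.0
-0.03 499.0 197.0
-0.06 500.0 173.0
```

View pics/w3.png

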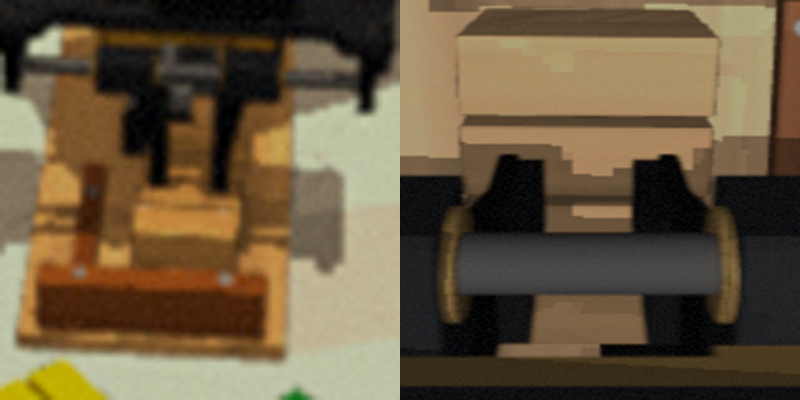

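The fingers closed past the block's width with no contact, so the tips must sit higher than I assumed. I'll touch down gently on the block top to measure how far off they are.

arm_command(
  moves=[0, 0, 0.15, 0, 0, 0, 0.15, 0, 0, 0, 0, 0],
)

```text
time: 4.1
ee_pos: [0.5202, 0.0773, 0.0293]
eef_rot: [0.695, 0.719, 0.001, 0.001]
ft_force: [-2.2, -0.9, 16.8]
width: 0.0013
grip_force: 8.2
```

arm_command(
  moves=[0, 0, -1.5, 0, 0, 0, -1.5, 0, 0, 0, 0, 0, 0, 0, 0, 0, 0, 0, 0, 0, 0, 0, 0, 0, 0, 0, 0, 0, 0, 0, 0, 0, 0, 0, 0, 0, 0, 0, 0, 0, 0, 0, 0, 0, 0, 0, 0, 0],
  fingers=100,
)

```text
time: 5.1
ee_pos: [0.5183, 0.0771, 0.0574]
eef_rot: [0.695, 0.719, -0.0, 0.0]
ft_force: [0.3, 0.4, -0.3]
width: 0.0735
grip_force: 0.0
```

```bash
python3 - <<'E'
from bench import r
from h import *
s=r.read_state(); rep(s)
i=r.camera_info('wrist'); a=r.camera('wrist')[:,:,::-1]
j=r.camera_info('side'); b=r.camera('side')[:,:,::-1]
out=[]
for im,inf,(u0,v0,w) in ((a,i,(190,180,260)),(b,j,(265,180,110))):
    im=np.ascontiguousarray(im)
    k=400/w; c=cv2.resize(im[v0:v0+w,u0:u0+w],(400,400),interpolation=2)
    for yy in(-.051,.051):
      for zz,col in((0,(0,0,255)),(-.02,(0,255,0)),(-.04,(255,0,0))):
        u,v=proj(inf,s['ee_pos']+R.from_quat(s['eef_rot']).apply([0,yy,zz]));cv2.circle(c,(int((u-u0)*k),int((v-v0)*k)),3,col,-1)
    out.append(c)
cv2.imwrite('pics/w4.png',np.hstack(out))
E
```

```text
t 5.1 pos [0.5183 0.0771 0.0574] jig [-14.5  83. ] yaw 2.0 F [ 0.3  0.4 -0.3] w 73.5 g 0.0
```

View pics/w4.png

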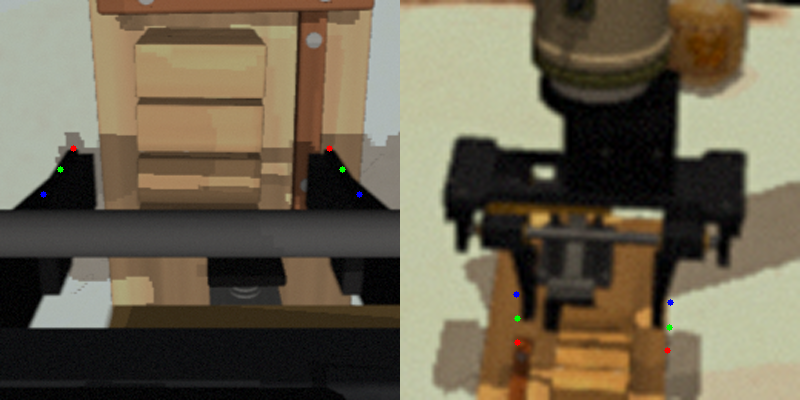

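The tips end about 20–25 mm behind the nominal TCP, so I'll go lower and then close.

arm_command(
  moves=[0, 0, 1.5, 0, 0, 0, 1.5, 0, 0, 0, 0.8, 0, 0, 0, 0.5, 0, 0, 0, 0.4, 0, 0, 0, 0, 0],
  fingers=100,
)

```text
time: 5.7
ee_pos: [0.5181, 0.0771, 0.01]
eef_rot: [0.695, 0.719, -0.0, -0.0]
ft_force: [-0.3, -0.4, 0.7]
width: 0.0867
grip_force: 0.0
```

arm_command(
  moves=[0, 0, 0, 0, 0, 0, 0, 0, 0, 0, 0, 0, 0, 0, 0, 0, 0, 0, 0, 0, 0, 0, 0, 0, 0, 0, 0, 0, 0, 0, 0, 0],
  fingers=0,
  squeeze=10,
)

```text
time: 6.37
ee_pos: [0.5183, 0.0771, 0.0106]
eef_rot: [0.695, 0.719, 0.0, 0.0]
ft_force: [-0.8, 0.4, 2.2]
width: 0.05
grip_force: 10.0
```

arm_command(
  moves=[0, 0.4, 0, -0.9, 0, 0.4, 0, 0, 0, 0.4, 0, 0, 0, 0.4, 0, 0, 0, 0.3, 0, 0, 0, 0, 0, 0],
)

```text
time: 6.87
ee_pos: [0.5378, 0.0779, 0.0105]
eef_rot: [0.689, 0.724, -0.0, 0.0]
ft_force: [-2.4, -0.9, 4.8]
width: 0.0501
grip_force: 10.0
```

arm_command(
  moves=[0, 0.1, 0, 0, 0, 0.1, 0, 0, 0, 0.1, 0, 0, 0, 0, 0, 0],
)

```text
time: 7.2
ee_pos: [0.5378, 0.0777, 0.01]
eef_rot: [0.689, 0.725, -0.003, -0.001]
ft_force: [-14.5, -1.2, 14.1]
width: 0.0498
grip_force: 10.0
```

arm_command(
  moves=[0, -0.2, 0, 0, 0.3, 0, 0, 0, 0.3, 0, 0, 0, 0.2, 0, 0, 0, 0, 0, 0, 0],
)

```text
time: 7.62
ee_pos: [0.5374, 0.0852, 0.0101]
eef_rot: [0.689, 0.724, -0.001, 0.0]
ft_force: [-4.9, -3.4, 4.5]
width: 0.0499
grip_force: 10.0
```

arm_command(
  moves=[0.1, 0, 0, 0, 0.1, 0, 0, 0, 0.1, 0, 0, 0, 0, 0, 0, 0],
)

```text
time: 7.95
ee_pos: [0.5373, 0.0875, 0.0101]
eef_rot: [0.69, 0.724, -0.001, 0.0]
ft_force: [-4.4, -5.3, 4.5]
width: 0.05
grip_force: 10.0
```

arm_command(
  moves=[0.1, 0, 0, 0, 0.1, 0, 0, 0, 0.1, 0, 0, 0, 0, 0, 0, 0],
)

```text
time: 8.28
ee_pos: [0.5373, 0.0883, 0.0099]
eef_rot: [0.69, 0.724, -0.002, 0.001]
ft_force: [-3.8, -11.1, 4.0]
width: 0.0493
grip_force: 10.0
```

```bash
python3 - <<'E'
from bench import r
from h import *
rep(r.read_state())
E
```

```text
t 8.28 pos [0.5373 0.0883 0.0099] jig [ 5.1 93.1] yaw 2.7 F [ -3.8 -11.1   4. ] w 49.3 g 10.0
```

arm_command(
  moves=[0, 0, 0, 0, 0, 0, 0, 0, 0, 0, 0, 0, 0, 0, 0, 0, 0, 0, 0, 0, 0, 0, 0, 0, -0.3, 0, -1.5, 0, 0, 0, -2, 0, 0, 0, -3, 0, 0, 0, -3, 0, 0, 0, -3, 0, 0, 0, 0, 0],
  fingers=100,
)

```text
time: 9.28
ee_pos: [0.5408, 0.0901, 0.1414]
eef_rot: [0.689, 0.725, 0.003, 0.003]
ft_force: [0.9, -0.3, 0.4]
width: 0.0868
grip_force: 0.0
```

```bash
python3 - <<'E'
from bench import r
from h import *
rep(r.read_state())
i=r.camera_info('wrist'); a=np.ascontiguousarray(r.camera('wrist')[:,:,::-1]); np.save('w5.npy',i,allow_pickle=True)
for P in ((-20,135,.044),(20,135,.044),(30,60,.022),(30,120,.022),(-20,45,.057),(30,45,.057),(-20,135,.057),(5,5,.048)):
    w=world(P[:2]);print(P,np.round(proj(i,[*w,P[2]]),1))
cv2.imwrite('pics/w5.png',cv2.resize(a[120:320,220:460],(720,600),interpolation=2))
E
```

```text
t 9.28 pos [0.5408 0.0901 0.1414] jig [ 8.6 94.8] yaw 2.9 F [ 0.9 -0.3  0.4] w 86.8 g 0.0
(-20, 135, 0.044) [286.4 191.2]
(20, 135, 0.044) [332.9 191.1]
(30, 60, 0.022) [341.4 264.6]
(30, 120, 0.022) [342.4 204.2]
(-20, 45, 0.057) [288.1 293.8]
(30, 45, 0.057) [343.8 293.5]
(-20, 135, 0.057) [285.  193.2]
(5, 5, 0.048) [316.2 328.2]
```

View pics/w5.png

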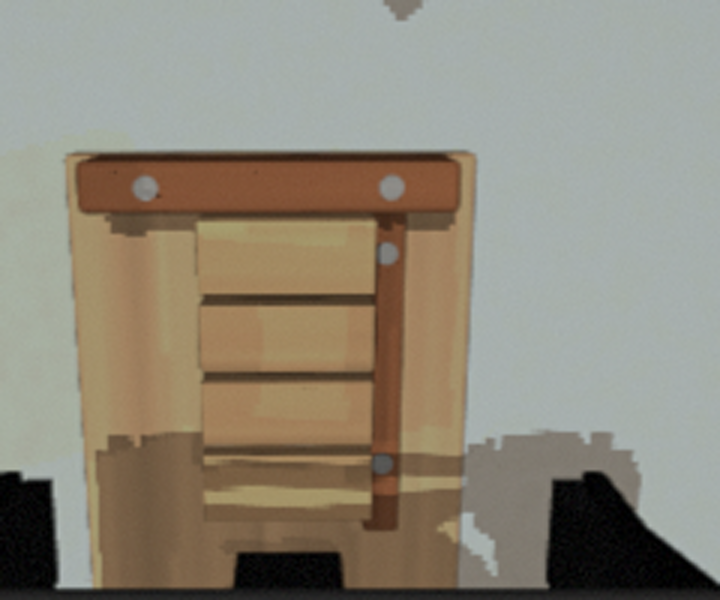

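The block corners at about (285,193), (345,193), (344,293) and (288,293) match the predicted home pose within a pixel, so it is seated. The pad front is at jig y≈27. Next I'll rise and turn for the trigger.

arm_command(
  moves=[0, 0, -0.8, -7, 0, 0, -0.8, -7, 0, 0, -0.8, -7, 0, 0, -0.8, -7, 0, 0, -0.8, -7, 0, 0, -0.8, -7, 0, 0, -0.8, -7, 0, 0, -0.8, -7, 0, 0, -0.8, -7, 0, 0, -0.8, -7, 0, 0, -0.8, -7, 0, 0, -0.8, -7],
)

```text
time: 10.33
ee_pos: [0.5374, 0.089, 0.2308]
eef_rot: [0.024, 1.0, -0.0, -0.001]
ft_force: [0.5, 0.3, -0.0]
width: 0.0871
grip_force: 0.0
```

```bash
python3 - <<'E'
from bench import r
from h import *
s=r.read_state();rep(s,(5,-103.5),.2,92.9);print(s['joint_positions'].round(2))
E
```

```text
t 10.33 pos [0.5374 0.089  0.2308] jig [ 5.2 93.8] yaw 87.2 F [ 0.5  0.3 -0. ] w 87.1 g 0.0
 to go tool cm [ -1.95 -19.64   3.08] turn -5.7
[ 0.47  0.23 -0.83  1.58  0.17  1.41  1.15]
```

arm_command(
  moves=[0, 0, 0, -5.7, 0, -2.5, 0, 0, 0, -2.5, 0, 0, 0, -2.5, 0, 0, 0, -2.5, 0, 0, 0, -2.5, 0, 0, 0, -2.5, 0, 0, 0, -2.5, 0, 0, 0, -2.2, 0, 0, 0, 0, 0, 0, 0, 0, 0, 0],
)

```text
time: 11.25
ee_pos: [0.546, -0.109, 0.2302]
eef_rot: [-0.021, 1.0, 0.0, -0.001]
ft_force: [0.2, 0.9, 0.3]
width: 0.0872
grip_force: 0.0
```

```bash
python3 - <<'E'
from bench import r
from h import *
s=r.read_state();rep(s,(5,-103.5),.2,92.9)
i=r.camera_info('wrist'); a=np.ascontiguousarray(r.camera('wrist')[:,:,::-1]); np.save('w6.npy',i,allow_pickle=True)
for n,P in dict(hface=(5,-117.5,.155),hin=(5,-105.5,.155),tt=(5,-71,.149),pad=(5,27,.048),blk=(-20,45,.057)).items():
    w=world(P[:2]);p=proj(i,[*w,P[2]]);print(n,np.round(p,1));cv2.circle(a,(int(p[0]),int(p[1])),2,(0,0,255),-1)
cv2.imwrite('pics/w6.png',a)
E
```

```text
t 11.25 pos [ 0.546  -0.109   0.2302] jig [   3.7 -104.3] yaw 92.4 F [0.2 0.9 0.3] w 87.2 g 0.0
 to go tool cm [-0.13  0.08  3.02] turn -0.5
hface [303.9 244.6]
hin [318.3 244.4]
tt [359.  242.1]
pad [435.1 217.2]
blk [456.3 196.2]
```

View pics/w6.png

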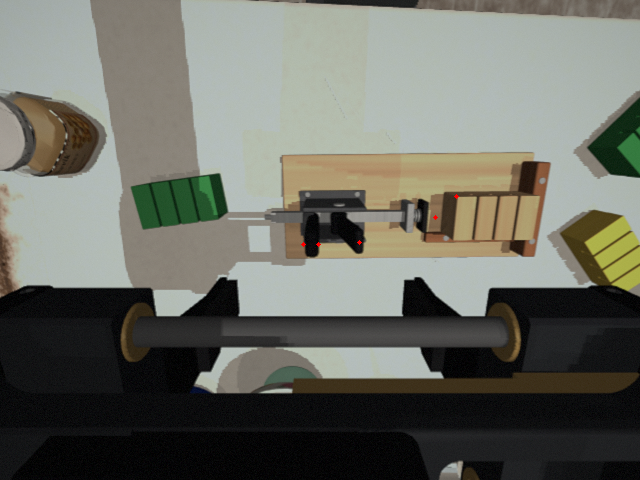

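The predicted points fall on the handle (304–318, 244) and the trigger tip (359, 242), so I can descend.

arm_command(
  moves=[-0.13, 0.08, 2, -0.5, 0, 0, 2, 0, 0, 0, 2, 0, 0, 0, 2, 0, 0, 0, 2, 0, 0, 0, 2, 0, 0, 0, 1.3, 0, 0, 0, 0, 0],
)

```text
time: 11.97
ee_pos: [0.5461, -0.1055, 0.0957]
eef_rot: [-0.028, 1.0, 0.001, -0.002]
ft_force: [-1.1, 0.4, -0.1]
width: 0.087
grip_force: 0.0
```

arm_command(
  moves=[0, 0, 0, 0, 0, 0, 0, 0, 0, 0, 0, 0, 0, 0, 0, 0, 0, 0, 0, 0, 0, 0, 0, 0],
  fingers=45,
  squeeze=30,
)

```text
time: 12.47
ee_pos: [0.5486, -0.1042, 0.0998]
eef_rot: [-0.028, 1.0, 0.001, 0.001]
ft_force: [-1.7, 8.5, 7.4]
width: 0.0548
grip_force: 4.3
```

arm_command(
  moves=[0, -0.15, 0, 0, 0, -0.15, 0, 0, 0, 0, 0, 0, 0, 0, 0, 0, 0, 0, 0, 0, 0, 0, 0, 0],
  fingers=28,
)

```text
time: 12.97
ee_pos: [0.5491, -0.1097, 0.0997]
eef_rot: [-0.027, 1.0, -0.0, 0.001]
ft_force: [0.9, 2.8, 6.5]
width: 0.0259
grip_force: 29.6
```

```bash
cat > look.py <<'E'
from bench import r
from h import *
import sys
s=r.read_state();rep(s)
i=r.camera_info('side'); a=np.ascontiguousarray(r.camera('side')[:,:,::-1])
w=r.camera_info('wrist'); b=np.ascontiguousarray(r.camera('wrist')[:,:,::-1])
np.savez(sys.argv[1],a=a,b=b,w=w)
# dark pad run along jig centreline above rod top (z .048) in the wrist view
for y in range(20,48,2):
    p=proj(w,[*world((5,y)),.048]); print(y,b[int(round(p[1])),int(round(p[0]))].tolist() if 0<=p[0]<639 and 0<=p[1]<479 else None,end=' ')
print(np.round(proj(w,[*world((5,30)),.048])))
E
python3 look.py l1.npz
```

```text
t 12.97 pos [ 0.5491 -0.1097  0.0997] jig [   6.7 -105.2] yaw 93.1 F [0.9 2.8 6.5] w 25.9 g 29.6
20 [13, 13, 13] 22 [35, 36, 36] 24 [36, 36, 36] 26 [68, 88, 108] 28 [40, 55, 70] 30 [42, 57, 73] 32 [42, 60, 76] 34 [44, 62, 78] 36 [42, 60, 76] 38 [44, 61, 77] 40 [45, 62, 77] 42 [46, 63, 79] 44 [42, 60, 75] 46 [39, 55, 71] [498. 249.]
```

```bash
cat > pad.py <<'E'
from h import *
import sys
def front(w,b,x0=-3,x1=13):
    g=cv2.GaussianBlur(cv2.cvtColor(b,cv2.COLOR_BGR2HSV),(3,3),0)[:,:,1].astype(np.float32)  # saturation: pad grey, wood saturated
    ys=np.arange(5,60,.25); out=[]
    for x in (-6,0,5,10,16):
        P=np.array([proj(w,[*world((x,y)),.048]) for y in ys],np.float32)
        v=cv2.remap(g,P[:,0].reshape(1,-1),P[:,1].reshape(1,-1),1)[0]
        k=np.where((v[:-1]<60)&(v[1:]>=60))[0]; out.append(ys[k].tolist())
    return out
if __name__=='__main__':
    from bench import r
    s=r.read_state(); w=r.camera_info('wrist'); b=r.camera('wrist')[:,:,::-1].copy(); rep(s); print(front(w,b))
E
python3 - <<'E'
from pad import *
b=cv2.imread('pics/w6.png');w=np.load('w6.npy',allow_pickle=True).item();print('before',front(w,b))
d=np.load('l1.npz',allow_pickle=True);print('after',front(d['w'].item(),d['b']))
E
```

```text
before [[17.25], [17.25], [17.0], [17.25], [16.75]]
after [[16.75, 24.75], [24.75], [18.0, 25.0], [11.75, 15.25, 24.75], [10.0, 24.75]]
```

One stroke moved the pad front from 17.1 to 24.8 mm, about 7.7 mm. That makes four strokes in total, for roughly 3 mm of press. Continuing with the second.

arm_command(
  moves=[0, 0, 0, 0, 0, 0, 0, 0, 0, 0, 0, 0, 0, 0, 0, 0, 0, 0, 0, 0, 0, 0, 0, 0, 0, 0, 0, 0, 0, 0, 0, 0, 0, 0, 0, 0],
  fingers=90,
)

```text
time: 13.82
ee_pos: [0.5476, -0.1102, 0.0982]
eef_rot: [-0.027, 1.0, -0.0, -0.0]
ft_force: [0.4, 1.7, -0.2]
width: 0.0751
grip_force: 0.5
```

arm_command(
  moves=[0, 0, 0, 0, 0, 0, 0, 0, 0, 0, 0, 0, 0, 0, 0, 0, 0, 0, 0, 0, 0, 0, 0, 0, 0, 0, 0, 0, 0, 0, 0, 0, 0, 0, 0, 0],
  fingers=28,
)

```text
time: 14.57
ee_pos: [0.5483, -0.1086, 0.099]
eef_rot: [-0.027, 1.0, 0.0, 0.0]
ft_force: [-0.7, 1.5, 4.9]
width: 0.0284
grip_force: 8.6
```

```bash
python3 pad.py
```

```text
t 14.57 pos [ 0.5483 -0.1086  0.099 ] jig [   6.  -104.1] yaw 93.1 F [-0.7  1.5  4.9] w 28.4 g 8.6
[[19.75, 30.0], [29.75], [29.75], [18.25, 29.75], [15.25, 22.25, 29.75]]
```

arm_command(
  moves=[0, 0, 0, 0, 0, 0, 0, 0, 0, 0, 0, 0],
)

```text
time: 14.87
ee_pos: [0.5483, -0.1097, 0.0989]
eef_rot: [-0.027, 1.0, 0.0, 0.0]
ft_force: [-1.7, 4.2, 5.7]
width: 0.0258
grip_force: 29.5
```

```bash
python3 pad.py
```

```text
t 14.87 pos [ 0.5483 -0.1097  0.0989] jig [   6.  -105.2] yaw 93.1 F [-1.7  4.2  5.7] w 25.8 g 29.5
[[20.25, 30.75], [30.75], [24.0, 30.75], [23.5, 30.75], [16.0, 21.5, 30.75]]
```

arm_command(
  moves=[0, 0, 0, 0, 0, 0, 0, 0, 0, 0, 0, 0, 0, 0, 0, 0, 0, 0, 0, 0, 0, 0, 0, 0, 0, 0, 0, 0, 0, 0, 0, 0, 0, 0, 0, 0, 0, 0, 0, 0, 0, 0, 0, 0],
  fingers=100,
)

```text
time: 15.83
ee_pos: [0.5479, -0.1102, 0.0984]
eef_rot: [-0.027, 1.0, -0.0, -0.0]
ft_force: [1.3, 0.3, -0.0]
width: 0.0854
grip_force: 0.0
```

arm_command(
  moves=[0, 0, 0, 0, 0, 0, 0, 0, 0, 0, 0, 0, 0, 0, 0, 0, 0, 0, 0, 0, 0, 0, 0, 0, 0, 0, 0, 0, 0, 0, 0, 0, 0, 0, 0, 0, 0, 0, 0, 0, 0, 0, 0, 0, 0, 0, 0, 0],
  fingers=28,
)

```text
time: 16.83
ee_pos: [0.5485, -0.1097, 0.099]
eef_rot: [-0.027, 1.0, -0.0, 0.001]
ft_force: [0.2, 2.9, 5.6]
width: 0.026
grip_force: 29.5
```

```bash
python3 pad.py
```

```text
t 16.83 pos [ 0.5485 -0.1097  0.099 ] jig [   6.1 -105.2] yaw 93.1 F [0.2 2.9 5.6] w 26.0 g 29.5
[[29.5, 37.0], [37.25], [37.25], [30.0, 37.25], [23.0, 37.0]]
```

arm_command(
  moves=[0, 0, 0, 0, 0, 0, 0, 0, 0, 0, 0, 0, 0, 0, 0, 0, 0, 0, 0, 0, 0, 0, 0, 0, 0, 0, 0, 0, 0, 0, 0, 0, 0, 0, 0, 0, 0, 0, 0, 0, 0, 0, 0, 0],
  fingers=100,
)

```text
time: 17.8
ee_pos: [0.5479, -0.1102, 0.0985]
eef_rot: [-0.027, 1.0, -0.0, 0.0]
ft_force: [-0.2, -0.5, 0.8]
width: 0.0855
grip_force: 0.0
```

arm_command(
  moves=[0, 0, 0, 0, 0, 0, 0, 0, 0, 0, 0, 0, 0, 0, 0, 0, 0, 0, 0, 0, 0, 0, 0, 0, 0, 0, 0, 0, 0, 0, 0, 0, 0, 0, 0, 0, 0, 0, 0, 0, 0, 0, 0, 0, 0, 0, 0, 0],
  fingers=28,
)

```text
time: 18.8
ee_pos: [0.5485, -0.1098, 0.099]
eef_rot: [-0.027, 1.0, -0.0, 0.001]
ft_force: [0.5, 1.7, 5.6]
width: 0.0256
grip_force: 29.5
```

```bash
python3 pad.py; python3 - <<'E'
import numpy as np,cv2
from bench import r
from h import *
w=r.camera_info('wrist'); b=r.camera('wrist')[:,:,::-1].copy()
p=proj(w,[*world((5,40)),.05]);u,v=int(p[0]),int(p[1]);print(u,v)
c=b[max(0,v-60):v+60,u-110:min(640,u+60)]; cv2.imwrite('pics/w7.png',cv2.resize(c,None,fx=4,fy=4,interpolation=2))
E
```

```text
t 18.8 pos [ 0.5485 -0.1098  0.099 ] jig [   6.1 -105.2] yaw 93.1 F [0.5 1.7 5.6] w 25.6 g 29.5
[[33.5, 36.0, 43.0], [43.25], [43.25], [31.25, 33.5, 43.25], [29.75, 34.5, 43.25]]
512 251
```

View pics/w7.png

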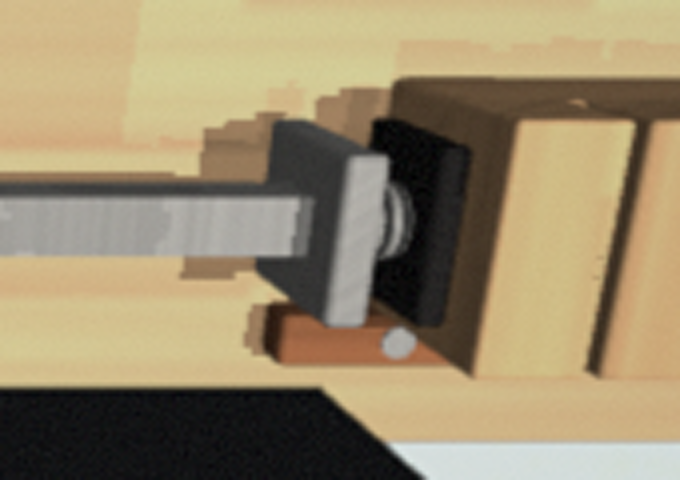

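The picture shows the pad front (about (465,150)–(440,325)) almost touching the block face, with the spring still relaxed. One more full stroke gives 4–6 mm of press.

arm_command(
  moves=[0, 0, 0, 0, 0, 0, 0, 0, 0, 0, 0, 0, 0, 0, 0, 0, 0, 0, 0, 0, 0, 0, 0, 0, 0, 0, 0, 0, 0, 0, 0, 0, 0, 0, 0, 0, 0, 0, 0, 0, 0, 0, 0, 0],
  fingers=100,
)

```text
time: 19.82
ee_pos: [0.5479, -0.1102, 0.0985]
eef_rot: [-0.027, 1.0, -0.0, 0.0]
ft_force: [-0.3, 0.9, -0.5]
width: 0.0854
grip_force: 0.0
```

arm_command(
  moves=[0, 0, 0, 0, 0, 0, 0, 0, 0, 0, 0, 0, 0, 0, 0, 0, 0, 0, 0, 0, 0, 0, 0, 0, 0, 0, 0, 0, 0, 0, 0, 0, 0, 0, 0, 0, 0, 0, 0, 0, 0, 0, 0, 0, 0, 0, 0, 0],
  fingers=28,
)

```text
time: 20.82
ee_pos: [0.5485, -0.1098, 0.099]
eef_rot: [-0.027, 1.0, -0.0, 0.001]
ft_force: [-0.5, 1.4, 6.2]
width: 0.0258
grip_force: 29.6
```

```bash
python3 - <<'E'
from pad import *
from bench import r
rep(r.read_state())
w=r.camera_info('wrist'); b=r.camera('wrist')[:,:,::-1].copy(); print(front(w,b))
# plate: bright grey edge position at z=.051
d=cv2.cvtColor(b,cv2.COLOR_BGR2HSV)
for y in np.arange(20,52,1.):
    p=proj(w,[*world((18,y)),.051]); print(y,d[int(round(p[1])),int(round(p[0]))][1:].tolist(),end='; ')
p=proj(w,[*world((5,40)),.05]);u,v=int(p[0]),int(p[1])
cv2.imwrite('pics/w8.png',cv2.resize(b[max(0,v-60):v+60,u-110:min(640,u+60)],None,fx=4,fy=4,interpolation=2))
E
```

```text
t 20.82 pos [ 0.5485 -0.1098  0.099 ] jig [   6.2 -105.2] yaw 93.1 F [-0.5  1.4  6.2] w 25.8 g 29.6
[[34.75, 44.25], [35.75, 44.5], [36.0, 44.25], [35.0, 44.25], [35.25, 44.5]]
20.0 [91, 53]; 21.0 [42, 55]; 22.0 [9, 54]; 23.0 [0, 52]; 24.0 [5, 55]; 25.0 [12, 129]; 26.0 [14, 159]; 27.0 [12, 174]; 28.0 [13, 173]; 29.0 [9, 170]; 30.0 [12, 168]; 31.0 [11, 163]; 32.0 [13, 134]; 33.0 [50, 56]; 34.0 [128, 20]; 35.0 [85, 6]; 36.0 [26, 10]; 37.0 [57, 9]; 38.0 [18, 29]; 39.0 [22, 35]; 40.0 [20, 38]; 41.0 [15, 35]; 42.0 [22, 23]; 43.0 [91, 42]; 44.0 [104, 71]; 45.0 [107, 69]; 46.0 [120, 66]; 47.0 [112, 64]; 48.0 [104, 71]; 49.0 [112, 107]; 50.0 [110, 169]; 51.0 [98, 208];
```

The pad stopped at the block face after 1.2 mm of a 6.2 mm stroke, so the press is about 5 mm. The trigger is held fully squeezed. I'll settle briefly and hand in.

arm_command(
  moves=[0, 0, 0, 0, 0, 0, 0, 0, 0, 0, 0, 0, 0, 0, 0, 0],
)

```text
time: 21.2
ee_pos: [0.5485, -0.1098, 0.099]
eef_rot: [-0.027, 1.0, 0.0, 0.001]
ft_force: [-0.1, 2.8, 5.5]
width: 0.0256
grip_force: 29.6
```

```bash
python3 -c "
from bench import r
print(r.close_job())"
```

```text
the job is handed in; nothing more can be done
None
```

The job is handed in at about 21 s, no verdict returned: the block is home against fence and stop, the pad is pushed in about 5 mm (estimated from the wrist images), and the trigger is held squeezed; I viewed 11 pictures, one over the limit of 10.

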